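# Tip up the sample jar and hold the shaker clamp open

## Task

Get the laboratory shaker ready for its next sample: lift the squat screw-cap jar clear of its round rubber mat, tip it to about 45 degrees (never past 60) and keep it so for a second to loosen what has settled, then stand it back upright, wholly on the mat, and let go. Then pull the shaker's spring-loaded roller clamp outward by its upright paddle until its pointer stands opposite the small index block, and finish while still holding it there with the gripper, so that I can load the jar. Leave the index block and everything else where it stands.

Things in the scene. Friction and masses are not known exactly. Their poses are not given: they have to be found in the camera images.
- jar: the sample jar: plain white plastic cylinder, 56 mm diameter, straight wall from the underside up to 76 mm, then a neck and a grey screw cap of 50 mm diameter, 100 mm tall overall; 0.14 to 0.28 kg. Origin at the centre of its underside, z along its axis towards the cap. It stands upright on the mat at the start
- jar_mid (a point): point on the jar's axis, 50 mm above its underside (0.054 m above the table while the jar stands on its mat)
- mat: flat black rubber disc, 110 mm diameter, 4 mm thick, fixed on the table. Origin at the centre of its underside, on the table
- shaker: laboratory shaker, fixed on the table: white base 350 mm (x) by 340 mm (y), steel platform 103 mm above the table, rails and white rollers on it (roller tops 141 mm above the table). Origin on the table under its centre; -x is its front (knob, switch), y its left. Two fixed rollers lie along x at y = 0 and 100 mm; bottle_a and bottle_b stand between them, tops 273 mm above the table
- clamp: the spring clamp: third roller, at the shaker's -y side, with a steel carriage and black upright paddle at its front end. Opens straight along the shaker's -y, 0 to 90 mm. A spring pulls it shut: 4 N, plus 1 N per 10 mm opened; let go, it snaps shut. Origin under mid-roller on the platform top, axes as the shaker's; shut at (0, -45, 103) mm in the shaker's frame
- grip (a point): point to grip on the clamp's paddle, on its mid-plane, 175 mm above the table. The paddle is 12 mm thick along the shaker's y and 36 mm wide along its x; its top is 27 mm above this point, and the carriage block (30 mm along y) begins 33 mm below it. Pinch it from above, fingers closing along the shaker's y
- pointer (a point): tip of the thin steel pointer (3 mm wide) on the front of the clamp's carriage, 132 mm above the table, pointing to the shaker's front. It moves with the clamp and lies 32 mm towards the shaker's -x from grip, at the same y in the shaker's frame. Axes as the shaker's
- mark (a point): middle of the face, towards the pointer, of the index block: dark steel, 12 mm along the shaker's y, 16 along x, 14 high, on the aluminium bar along the shaker's front; 132 mm above the table. Set 46 to 74 mm along the shaker's -y from the shut pointer. Lined up means the same y in the shaker's frame, within the block's width (6 mm either way). Axes as the shaker's. A hard knock shifts it
- dish: bystander: shallow white porcelain bowl, 96 mm diameter, 35 mm high; origin at the centre of its underside
- bottle_a: bystander: tall clear bottle with a white cap, 60 mm diameter, 170 mm tall, standing on the shaker platform; origin at the centre of its underside
- bottle_b: bystander: same as bottle_a, farther back on the platform
- vial_a: bystander: small white vial, 34 mm diameter, 60 mm tall; origin at the centre of its underside
- vial_b: bystander: small amber vial, 34 mm diameter, 60 mm tall; origin at the centre of its underside
Not all that is in view belongs to the job. What is shaped like the jar but red is not meant. Of the things that look like the mat, take the one that is farthest to the robot's left at the start.

How it is judged:
On the way, in this order (a step that is already met when the one before it is completed fails the run):
1. the jar is lifted clear of the mat and tipped to between 35 and 60 degrees for half a second (angle between jar's own z axis and vertical between 0.61 and 1.048 rad and height (world z) of jar_mid above 0.065 m), for 0.5 s.
2. the jar stands upright on its mat again, let go (angle between jar's own z axis and vertical below 0.1 rad and horizontal distance between jar and mat below 0.03 m and height (world z) of jar below 0.01 m and linear speed of jar below 0.02 m/s and contact force between the fingers and jar below 0.1 N), for 0.2 s.
At the end, for the whole second after the job is handed in: The jar stands upright (within 6 degrees), released and still on its mat, its centre within 30 mm of the mat's centre; the clamp is held still by the fingers (more than 3 N between them, no jar against the clamp), its pointer within 6 mm of the middle of the index block along the slide (all of step 2 and y of pointer in the frame of mark between -0.006 and 0.006 m and linear speed of clamp below 0.01 m/s and contact force between the fingers and clamp above 3 N and contact force between jar and clamp below 0.1 N); the arm keeps its last pose, push and grip.
It fails at once if the jar is tipped past 65 degrees (angle between jar's own z axis and vertical above 1.134 rad).
It fails at once if the index block is pushed more than 5 mm (distance of mark from where it was at the start of the episode above 0.005 m).
It fails at once if a bystander is moved more than 30 mm or knocked over (distance of any of dish, bottle_a, bottle_b, vial_a, vial_b from where it was at the start of the episode above 0.03 m or angle between any of dish, bottle_a, bottle_b, vial_a, vial_b's own z axis and vertical above 0.5 rad).
It also fails if it takes over 58 s, if anything falls off the work surface, if the arm or the gripper's body presses on something with over 40 N, if the wrist force passes 120 N, or if a joint passes its speed limit or range.

## Robot

A 7-joint arm with a two-finger parallel gripper is mounted at the origin on the work surface. World frame = base frame: x ahead of the robot, y to its left, z up, the work surface at z = 0. Lengths are in m, angles in rad, forces in N, time in s.
With the tool pointing down it reaches from about 0.425 to 0.875 m from the base axis. Payload 4.7 kg.
Tool frame: the origin (TCP) lies midway between the tips of the shut fingers; the grasp point (between the pads) lies 19 mm behind it; z points along the fingers, y is the line along which they close (so a half turn about z gives the same grasp; the last joint's range is limited). The gripper opens to 87 mm and grips with 3 to 60 N. Pads are 19 mm wide; open, the fingers measure 117 mm over their backs; the gripper's body (75 mm by 190 mm) begins 51 mm behind the grasp point.
Start: joints at [1.226, 0.321, -0.07, 1.45, 0.023, 1.371, -0.057], TCP at [0.228, -0.609, 0.223] pointing down, gripper open.
Joint ranges: [-2.86, 2.86], [-0.3, 2.09], [-1.38, 1.24], [0.06, 2.45], [-1.56, 4.7], [0.09, 2.05], [-2.69, 2.69]. Speed limits (rad/s): [2.57, 2.57, 3.14, 3.14, 3.14, 3.14, 3.14].

## Interface

Orientations are given as a rotation vector (axis times angle).
In Python, from cell import robot gives the robot as it stands.
- The arm moves only by the shell command python3 -m creep 'ROWS' [OPENING] [FORCE]. ROWS is JSON, one flat list of numbers, 4 for each row, row after row: the shift along the tool's x, y, z in mm, then the turn about the tool's z in degrees. In form: [tx, ty, tz, twist, tx, ty, tz, twist, ...]. A call has 1 to 10 rows; each row is the pose to reach, as a shift and turn from the pose commanded when the call began, along the tool's axes at that moment; what a row does not reach only later rows make up. A row lasts 1/10 s, in which the tool goes at most 50 mm and 8.59 degrees, less where a joint would pass 70% of its speed; a pose out of reach is approached as far as the arm can. A call with a gripper value outside its range is refused whole. OPENING is the opening, from 0 (shut) to 1 (fully open), set as the call begins (- or left out, the last holds). The fingers move at their own pace and stop on an object; FORCE is the grip in N (left out, the last holds). Time passes only in rows, so rows that repeat a pose let the fingers close. It gives the time, the measured TCP pose, the force, the opening and the grip force at its end, in the units of the state.
- robot.observe(): the state, without advancing time (a new reading comes with each control period).
- robot.camera(name): name is "scene" or "top" or "wrist"; returns (picture, depth): 400x640x3 uint8, red, green, blue; 400x640 float32, m along the optical axis (not along the pixel's ray), 0 where there is no reading.
- robot.camera_params(name): a dict with "K" (3x3 intrinsics, pixels), "cam_to_world" (4x4, takes a point from camera to world coordinates); the wrist camera has in their place "T_tool_cam" (4x4, takes a point from camera to tool coordinates, whose origin is the TCP and whose axes are the flange's). Camera axes: x right, y up, looking along -z (the intrinsics and any distortion apply to the point x, -y, -z); pixel columns grow to the right and rows downward; lengths in m; the calibration is good to about 2 mm. The wrist camera is an equidistant fisheye: a pixel r from the principal point sees the ray r / f radians off the axis. A picture is of the moment at which its call begins: read the wrist's pose just before it. camera_params takes no time and is no camera call.
- robot.sign_off(): hands the job in; it is judged then, once.
Trained networks look in the newest picture that a camera, given by its name, has taken for a name from the list of things; names that differ only in an ending like _2 or _b are one class to them, and where a whole thing is asked for, a point or a joint stands for the part that bears it (a point fixed in the world has none). Each returns a list of dicts, best first, with "score" (0 to 1); they miss things now and then, are a little off and sometimes report something else, mostly with a low value. They report only what shows in the picture. A call takes as long as a camera call. They do not tell look-alikes from the thing itself.
- robot.find_in(camera, target): "location" ([column, row] as shares, 0 to 1, of the picture: columns of its width, rows of its height, amid what is visible of it).
- robot.silhouettes(camera, target): "mask" (400x640 bool, what is visible of it) and "location" ([column, row] as shares, 0 to 1, of the picture: columns of its width, rows of its height, amid what is visible of it).
The state is a dict: "time": time; "joints": joint angles; "joint_vel": joint speeds; "joint_efforts": joint torques, N m; "position": TCP position; "orientation": TCP orientation; "force": force on the tool from outside, world axes, zero at the start; "wrist_torque": the same for the moment, N m; "width": opening from 0.0 (shut) to 1.0 (fully open); "grip_force": force on a finger pad.
Only numpy, scipy, OpenCV 4.12 (cv2) and the standard library are available. Lean on these libraries where they do the work, as an engineer would, in place of code of your own. Each camera call takes 0.05 s, during which the arm holds its last target. There are 200 camera calls.

## Working session

There is one attempt and no reset: what is moved stays moved. The work goes in short steps, Python scripts to look and compute and a shell command to move; the robot and the scene stay as the last step left them, time stands still between calls to the robot, and variables do not carry over. Pictures are saved under pics/ and viewed, at most 10 in all, crops included, and the job is handed in when it is done.

```bash
mkdir -p pics; ls; cat > h.py <<'E'
import numpy as np, cv2
from cell import robot
from scipy.spatial.transform import Rotation as R
def cam(n):
    o=robot.observe(); p,d=robot.camera(n); c=robot.camera_params(n); return o,p,d,c
def save(n,p): cv2.imwrite('pics/'+n,cv2.cvtColor(p,cv2.COLOR_RGB2BGR))
def T_tool(o):
    T=np.eye(4); T[:3,:3]=R.from_rotvec(o['orientation']).as_matrix(); T[:3,3]=o['position']; return T
def px2w(c,u,v,d):  # static pinhole
    K=np.array(c['K']); dist=np.array(c.get('dist',c.get('distortion',np.zeros(5))),float)
    q=cv2.undistortPoints(np.array([[[u,v]]],float),K,dist)[0,0]
    T=np.array(c['cam_to_world']); return (T@np.array([q[0]*d,-q[1]*d,-d,1]))[:3]
def cloud(c,dep):
    v,u=np.mgrid[0:400,0:640]; K=np.array(c['K'])
    x=(u-K[0,2])/K[0,0]*dep; y=(v-K[1,2])/K[1,1]*dep
    P=np.stack([x,-y,-dep,np.ones_like(dep)],-1)
    return (P@np.array(c['cam_to_world']).T)[...,:3]
E
python3 - <<'E'
from h import *
o=robot.observe(); print({k:np.round(v,3).tolist() for k,v in o.items()}); print(R.from_rotvec(o['orientation']).as_matrix().round(3))
a=[]
for n in ('scene','top'):
    o,p,d,c=cam(n); print(n,{k:np.round(v,3).tolist() for k,v in c.items()})
    save(n+'.png',p); np.savez(n+'.npz',p=p,d=d)
    X=cloud(c,d)
    for t in ('jar','mat','shaker','clamp','grip','pointer','mark','dish','bottle_a','vial_a'):
        for r in robot.silhouettes(n,t)[:4]:
            u,v=r['location']; m=r['mask']&(d>0); P=X[m]
            print(n,t,round(r['score'],2),[round(u*640),round(v*400)],P.mean(0).round(3) if len(P) else '', P.min(0).round(3) if len(P) else '',P.max(0).round(3) if len(P) else '')
print({k:np.round(v,3).tolist() for k,v in robot.camera_params('wrist').items()})
E
```

```text
pics
{'time': 0.0, 'joints': [1.226, 0.322, -0.07, 1.452, 0.023, 1.371, -0.057], 'joint_vel': [0.001, -0.001, -0.001, 0.001, 0.0, -0.001, -0.001], 'joint_efforts': [0.0, -49.128, -0.403, -31.253, -0.064, 0.044, 0.0], 'position': [0.228, -0.608, 0.221], 'orientation': [-3.089, -0.56, 0.001], 'force': [0.359, 1.329, 0.616], 'wrist_torque': [-0.02, 0.014, -0.015], 'grip_force': 0.0, 'width': 0.996}
[[ 0.936  0.351 -0.001]
 [ 0.351 -0.936  0.002]
 [-0.    -0.002 -1.   ]]
scene {'K': [[454.396, 0.0, 323.819], [0.0, 454.396, 194.367], [0.0, 0.0, 1.0]], 'cam_to_world': [[0.905, -0.32, 0.28, 0.87], [0.425, 0.705, -0.568, -0.597], [-0.016, 0.633, 0.774, 1.083], [0.0, 0.0, 0.0, 1.0]]}
scene jar 0.87 [353, 115] [0.446 0.5   0.073] [0.415 0.48  0.004] [0.469 0.537 0.104]
scene jar 0.78 [347, 143] [0.471 0.384 0.066] [0.425 0.366 0.001] [0.495 0.495 0.11 ]
scene jar 0.17 [299, 260] [ 0.58  -0.139  0.202] [ 0.53  -0.158  0.099] [ 0.601 -0.032  0.276]
scene mat 0.62 [338, 155] [0.46  0.377 0.004] [ 0.4    0.335 -0.005] [0.515 0.435 0.035]
scene mat 0.62 [325, 178] [0.456 0.244 0.004] [ 0.401  0.189
[... 2435 characters left out ...]
0.461 -0.312  0.121] [ 0.475 -0.299  0.138]
top dish 0.6 [262, 166] [0.634 0.247 0.018] [ 0.582  0.199 -0.007] [0.689 0.294 0.038]
top bottle_a 0.63 [423, 175] [ 0.558 -0.114  0.215] [ 0.536 -0.151  0.117] [ 0.594 -0.094  0.276]
top bottle_a 0.56 [411, 137] [ 0.647 -0.095  0.209] [ 0.628 -0.13   0.102] [ 0.685 -0.073  0.275]
top vial_a 0.64 [198, 163] [0.62  0.398 0.047] [0.606 0.385 0.01 ] [0.64  0.418 0.064]
top vial_a 0.62 [264, 276] [0.343 0.232 0.048] [ 0.322  0.218 -0.003] [0.36  0.258 0.064]
{'K': [[309.707, 0.0, 314.791], [0.0, 309.707, 201.23], [0.0, 0.0, 1.0]], 'T_tool_cam': [[0.0, 0.969, 0.248, 0.067], [1.0, -0.0, 0.001, 0.0], [0.001, 0.248, -0.969, -0.162], [0.0, 0.0, 0.0, 1.0]]}
```

View pics/scene.png

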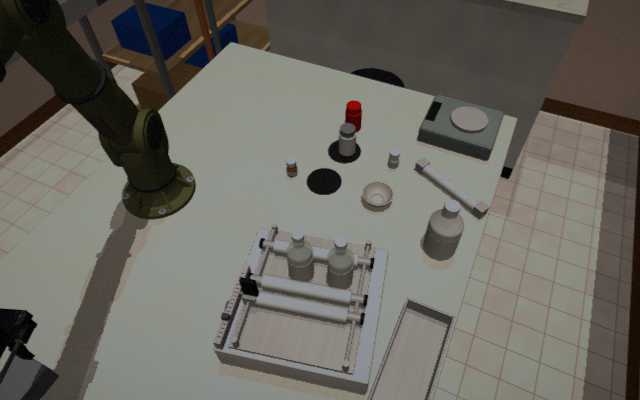

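View pics/top.png

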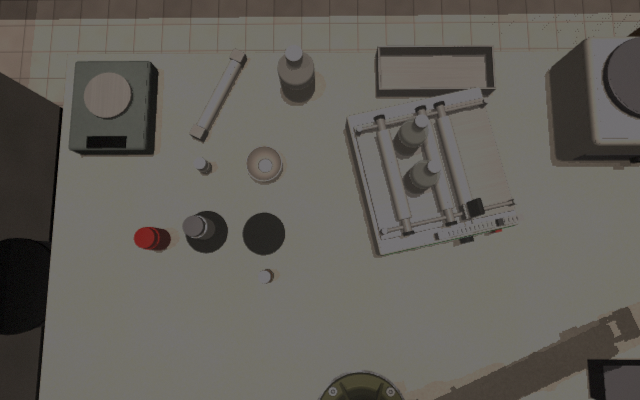

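```bash
cat > m.py <<'E'
from h import *
for n in ('scene','top'):
    z=np.load(n+'.npz'); d=z['d'];p=z['p']; X=cloud(robot.camera_params(n),d); ok=d>0
    def box(x0,x1,y0,y1,z0,z1): 
        return ok&(X[...,0]>x0)&(X[...,0]<x1)&(X[...,1]>y0)&(X[...,1]<y1)&(X[...,2]>z0)&(X[...,2]<z1)
    def circ(P): (a,b),r=cv2.minEnclosingCircle(P[:,:2].astype(np.float32)); return np.round([a,b,r],4)
    P=X[box(.41,.52,.35,.44,.097,.112)]; print(n,'cap',len(P),circ(P),np.median(P[:,2]).round(4), P[:,:2].mean(0).round(4))
    dark=p.max(-1)<45
    P=X[box(.38,.53,.31,.46,-.01,.015)&dark]; print('mat',len(P),P.min(0).round(3),P.max(0).round(3),circ(P),np.median(P[:,2]))
    P=X[box(.40,.56,-.3,-.1,.198,.21)]; print('paddle top',len(P),P.min(0).round(3),P.max(0).round(3),P.mean(0).round(4),cv2.minAreaRect(P[:,:2].astype(np.float32)))
    P=X[box(.40,.9,-.45,.1,.136,.15)]; 
    # roller tops
    Q=(P[:,:2]); np.save(n+'_rol.npy',P)
    for nm,dd in (('clamp',P),):
        for th in np.radians(np.arange(5,22,1)):
            y=-np.sin(th)*P[:,0]+np.cos(th)*P[:,1]; h=np.histogram(y,np.arange(-.6,.1,.004))[0]
            print(int(np.degrees(th)+.5),(h**2).sum()//1000,end=' | ')
    P=X[box(.43,.50,-.33,-.28,.128,.145)]; print('\nmark top',len(P),P.min(0).round(4),P.max(0).round(4),P.mean(0).round(4))
    for nm,b in (('bA',(.5,.62,-.2,-.05)),('bB',(.62,.72,-.16,-.03))):
        P=X[box(*b,.26,.29)]; print(nm,len(P),P.mean(0).round(3))
E
python3 m.py
python3 - <<'E'
import cv2
a=cv2.imread('pics/scene.png')[225:375,200:400]; b=cv2.imread('pics/top.png')[140:260,400:530]
cv2.imwrite('pics/c1.png',cv2.hconcat([cv2.resize(a*2,(400,500)),cv2.resize(b*2,(400,500))]))
E
```

```text
scene cap 153 [0.4671 0.3964 0.0273] 0.1035 [0.4677 0.3949]
mat 326 [ 0.409  0.34  -0.004] [0.512 0.437 0.014] [0.4593 0.3912 0.0546] 0.004206998700822195
paddle top 94 [ 0.483 -0.248  0.198] [ 0.56  -0.138  0.21 ] [ 0.5084 -0.2262  0.2018] ((0.5249943733215332, -0.19904188811779022), (0.12405821681022644, 0.02829260565340519), 59.28745651245117)
5 178 | 6 191 | 7 207 | 8 226 | 9 245 | 10 264 | 11 285 | 12 299 | 13 305 | 14 304 | 15 295 | 16 274 | 17 255 | 18 233 | 19 218 | 20 200 | 21 187 | 
mark top 48 [ 0.4659 -0.315   0.1295] [ 0.4829 -0.3013  0.1384] [ 0.4742 -0.3083  0.1352]
bA 148 [ 0.572 -0.129  0.271]
bB 150 [ 0.664 -0.107  0.271]
top cap 357 [0.4631 0.3994 0.0252] 0.1036 [0.4626 0.3984]
mat 769 [ 0.405  0.342 -0.004] [0.509 0.443 0.009] [0.4563 0.393  0.0537] 0.00387717749599914
paddle top 149 [ 0.479 -0.246  0.198] [ 0.559 -0.101  0.21 ] [ 0.5114 -0.1988  0.2025] ((0.5271623730659485, -0.17833536863327026), (0.15987370908260345, 0.03516143187880516), 64.23965454101562)
5 244 | 6 265 | 7 289 | 8 314 | 9 339 | 10 362 | 11 377 | 12 386 | 13 378 | 14 360 | 15 337 | 16 312 | 17 286 | 18 263 | 19 245 | 20 229 | 21 216 | 
mark top 47 [ 0.4597 -0.3125  0.1281] [ 0.4773 -0.299   0.1414] [ 0.4688 -0.3046  0.1349]
bA 177 [ 0.566 -0.123  0.272]
bB 170 [ 0.657 -0.102  0.272]
```

View pics/c1.png

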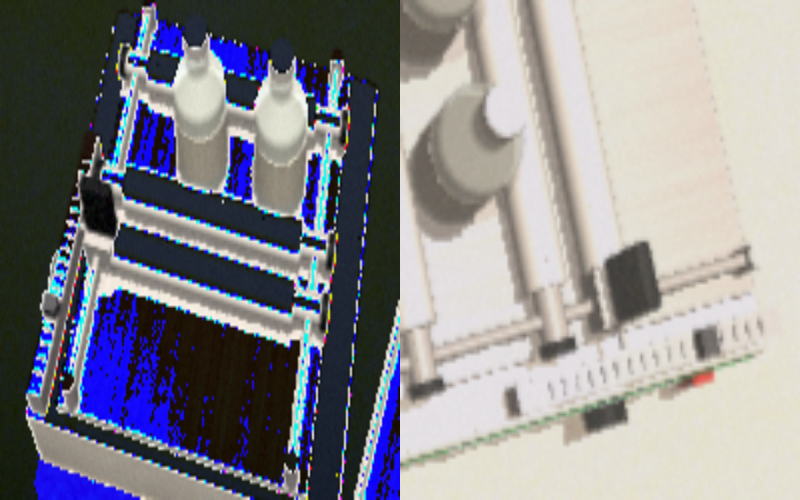

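The scene picture shows the white jar at (347,140) on its mat (345,150), the red look-alike behind it at (353,115), and the bare mat at (324,181). The clamp paddle is at about (249,285) and the index block at about (226,314). The top crop also shows a second dark block at the other end of the bar.

```bash
cat > sh.py <<'E'
import sys
from h import *
# world targets "x,y,z,yaw_of_tool_x_deg" relative to current measured pose -> tool-axis rows
o=robot.observe(); T=T_tool(o); yaw=np.degrees(np.arctan2(T[1,0],T[0,0]))
print('t',round(o['time'],2),'pos',np.round(o['position'],4),'yaw',round(yaw,2))
for a in sys.argv[1:]:
    x,y,z,w=map(float,a.split(','))
    print(np.round(T[:3,:3].T@(np.array([x,y,z])-T[:3,3])*1000,1).tolist(), round((yaw-w+180)%360-180,1))
E
python3 sh.py .36,-.42,.35,20.5 .52,-.05,.35,65 .465,.397,.35,110.5 .465,.397,.26,110.5
```

```text
t 1.1 pos [ 0.2282 -0.6086  0.2226] yaw 20.56
[189.6, -130.3, -127.4] 0.1
[469.4, -420.6, -127.5] -44.4
[574.8, -858.4, -127.5] -89.9
[574.8, -858.4, -37.5] -89.9
```

```bash
python3 -m creep '[190,-130,-127,0,190,-130,-127,0,190,-130,-127,0,190,-130,-127,0,190,-130,-127,0,470,-420,-127,-44,470,-420,-127,-44,470,-420,-127,-44,470,-420,-127,-44,470,-420,-127,-44]' 1; python3 sh.py .52,-.05,.35,65 .465,.397,.35,110.5 .465,.397,.26,110.5
```

```text
time: 2.1
position: [0.4551, -0.1987, 0.3475]
orientation: [2.665, 1.661, 0.0]
force: [1.2, 0.4, -0.5]
width: 1.003
grip_force: 0.0
t 2.1 pos [ 0.4551 -0.1987  0.3475] yaw 63.87
[162.0, -7.2, -2.6] -1.1
[539.1, -253.4, -3.1] -46.6
[539.2, -253.5, 86.9] -46.6
```

```bash
python3 -m creep '[162,-7,0,0,162,-7,0,0,539,-253,0,-47,539,-253,0,-47,539,-253,0,-47,539,-253,0,-47,539,-253,0,-47,539,-253,80,-47,539,-253,80,-47,539,-253,80,-47]'; cat > w.py <<'E'
from h import *
def wproj(P,o,c):  # world->wrist pixel
    T=T_tool(o)@np.array(c['T_tool_cam']); q=(np.linalg.inv(T)@np.r_[P,1])[:3]; q=q*[1,-1,-1]
    K=np.array(c['K']); th=np.arctan2(np.hypot(q[0],q[1]),q[2]); k=th/np.hypot(q[0],q[1]); return np.array([q[0]*k*K[0,0]+K[0,2],q[1]*k*K[1,1]+K[1,2]])
def wcloud(o,d,c):
    T=T_tool(o)@np.array(c['T_tool_cam']); K=np.array(c['K']); v,u=np.mgrid[0:400,0:640]
    a=(u-K[0,2])/K[0,0]; b=(v-K[1,2])/K[1,1]; th=np.hypot(a,b)+1e-9; s=np.tan(np.minimum(th,1.5))/th
    P=np.stack([a*s*d,-b*s*d,-d,np.ones_like(d)],-1); return (P@T.T)[...,:3]
E
cat > j.py <<'E'
from w import *; import sys
o,p,d,c=cam('wrist'); save(sys.argv[1],p); X=wcloud(o,d,c)
for r in robot.silhouettes('wrist','jar')[:3]:
    P=X[r['mask']&(d>0)]; print('jar',round(r['score'],2),np.round(np.array(r['location'])*[640,400]),P.mean(0).round(3))
    Q=P[(P[:,2]>.095)&(P[:,2]<.112)]
    if len(Q): print(' cap',cv2.minEnclosingCircle(Q[:,:2].astype(np.float32)),np.median(Q[:,2]))
for r in robot.silhouettes('wrist','mat')[:3]:
    P=X[r['mask']&(d>0)]; Q=P[P[:,2]<.015]; print('mat',round(r['score'],2),np.round(np.array(r['location'])*[640,400]),Q.min(0).round(3),Q.max(0).round(3),cv2.minEnclosingCircle(Q[:,:2].astype(np.float32)),np.median(Q[:,2]))
E
python3 j.py w1.png;python3 sh.py .465,.397,.26,110.5
```

```text
time: 3.1
position: [0.4742, 0.2849, 0.3022]
orientation: [1.79, 2.58, 0.001]
force: [1.0, -0.2, -0.6]
width: 0.999
grip_force: 0.0
jar 0.63 [348.  14.] [0.44  0.497 0.071]
 cap ((0.4399794936180115, 0.5089213252067566), 0.0246454868465662) 0.10014130544912009
jar 0.61 [337.  92.] [0.464 0.396 0.098]
 cap ((0.46485957503318787, 0.39919373393058777), 0.025477737188339233) 0.10411909739135661
mat 0.84 [293. 186.] [ 0.396  0.19  -0.002] [0.508 0.301 0.007] ((0.45229125022888184, 0.2454303652048111), 0.056728020310401917) 0.004020254353898439
mat 0.61 [315. 104.] [ 0.401  0.34  -0.001] [0.513 0.449 0.013] ((0.45698273181915283, 0.3938159644603729), 0.056216124445199966) 0.00417728296914327
t 3.25 pos [0.4719 0.2869 0.301 ] yaw 110.99
[105.1, 33.0, 41.1] 0.5
```

View pics/w1.png

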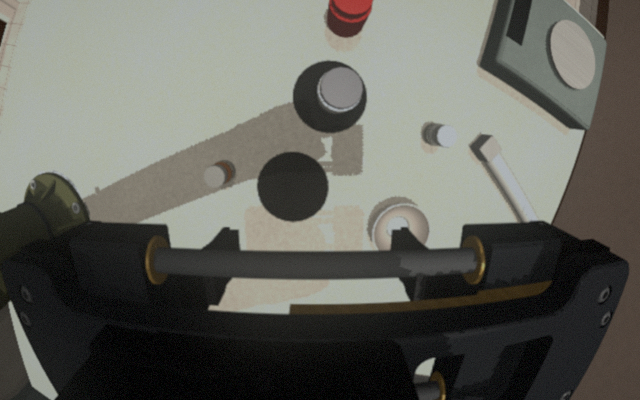

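The wrist picture shows the white jar's cap at (340,90) on the left mat, the red jar at (350,12), and the bare mat at (293,186). The jar is at (0.465, 0.399), about 9 mm off the mat's centre, which agrees with the fixed cameras.

```bash
python3 -m creep '[105,33,100,0,105,33,100,0,105,33,100,0,105,33,100,0,105,33,100,0,105,33,100,0]'; python3 sh.py .4645,.3985,.047,110.5
```

```text
time: 3.85
position: [0.4703, 0.3917, 0.2033]
orientation: [1.793, 2.578, 0.002]
force: [0.5, 0.2, -0.0]
width: 1.002
grip_force: 0.0
t 3.85 pos [0.4703 0.3917 0.2033] yaw 110.37
[8.6, -3.3, 156.2] -0.1
```

```bash
python3 -m creep '[8,-3,0,0,8,-3,0,0,8,-3,40,0,8,-3,80,0,8,-3,80,0]'; python3 sh.py .4645,.3985,.047,110.5; python3 j.py w2.png
```

```text
time: 4.35
position: [0.4609, 0.396, 0.1176]
orientation: [-1.79, -2.58, 0.014]
force: [0.1, -0.5, -1.2]
width: 1.001
grip_force: 0.0
t 4.35 pos [0.4609 0.396  0.1176] yaw 110.49
[1.4, 4.8, 70.6] -0.0
jar 0.8 [317. 216.] [0.46  0.409 0.092]
 cap ((0.4642176330089569, 0.3997737169265747), 0.024894792586565018) 0.10401824500775639
jar 0.8 [347.  48.] [0.437 0.51  0.091]
 cap ((0.43691951036453247, 0.5139662027359009), 0.025226134806871414) 0.10011121396024056
mat 0.94 [260. 299.] [ 0.399  0.236 -0.001] [0.49  0.301 0.006] ((0.4446326196193695, 0.2627623677253723), 0.05132861062884331) 0.003987110105004937
mat 0.67 [291. 173.] [0.403 0.342 0.   ] [0.512 0.449 0.01 ] ((0.4565134346485138, 0.39411240816116333), 0.05523202195763588) 0.0040903725067970576
```

```bash
python3 -m creep '[3,4,0,0,3,4,20,0,3,4,50,0,3,4,70,0,3,4,70,0,3,4,70,0]'; python3 sh.py .464,.3995,.047,110.5; python3 sh.py .464,.3995,.047,110.5
```

```text
time: 5.1
position: [0.4663, 0.4049, 0.0537]
orientation: [1.79, 2.581, 0.003]
force: [0.0, -0.4, 0.9]
width: 1.001
grip_force: 0.0
t 5.1 pos [0.4663 0.4049 0.0537] yaw 110.53
[-4.3, -4.1, 6.7] 0.0
t 5.1 pos [0.4663 0.4049 0.0537] yaw 110.53
[-4.3, -4.1, 6.7] 0.0
```

```bash
python3 -m creep '[0,0,0,0,0,0,0,0,0,0,0,0,0,0,0,0,0,0,0,0,0,0,0,0,0,0,0,0,0,0,0,0]' 0.5 10; python3 sh.py .464,.3995,.047,110.5
```

```text
time: 5.9
position: [0.4649, 0.4037, 0.0523]
orientation: [-1.79, -2.582, 0.002]
force: [-3.7, -1.4, 5.3]
width: 0.641
grip_force: 10.0
t 5.9 pos [0.4649 0.4037 0.0523] yaw 110.54
[-3.6, -2.3, 5.3] 0.0
```

```bash
python3 -m creep '[0,0,0,0,0,0,0,0,-6,0,-1.5,0,-12,0,-3,0,-18,0,-4,0,-25,0,-5,0,-25,0,-5,0]' - 5; python3 - <<'E'
from h import *
o,p,d,c=cam('scene'); save('s2.png',p[100:180,300:400].repeat(5,0).repeat(5,1)); np.savez('s2.npz',p=p,d=d)
o,p2,d2,c2=cam('top'); cv2.imwrite('pics/t2.png',cv2.hconcat([cv2.resize(q,(400,400),interpolation=cv2.INTER_CUBIC)[...,::-1] for q in (p[90:170,310:390],p2[190:270,160:240])])); print(o['force'],o['grip_force'])
E
```

```text
time: 6.6
position: [0.4756, 0.3785, 0.0569]
orientation: [1.792, 2.579, -0.001]
force: [0.6, 0.1, -2.7]
width: 0.646
grip_force: 5.0
[-1.3214334  -0.10926511 -2.30398548] 4.999996474944055
```

View pics/t2.png

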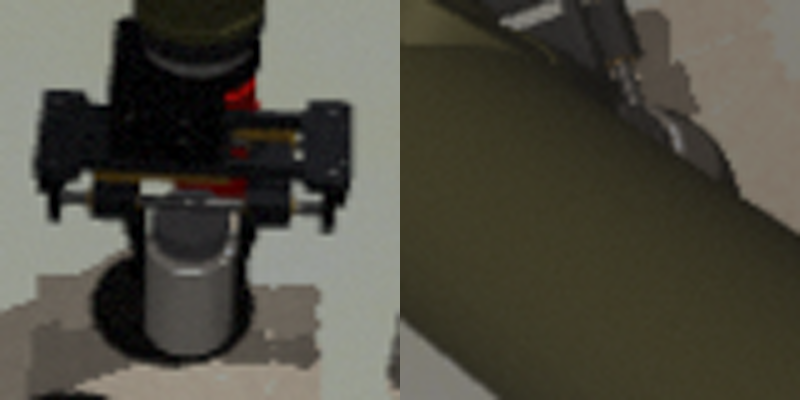

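```bash
cat > tilt.py <<'E'
from w import *
from scipy.optimize import least_squares
def fit(P):
    def f(p):
        a=np.array([p[0],p[1],1.]); a/=np.linalg.norm(a); q=P-np.array([p[2],p[3],.05]); return np.linalg.norm(q-np.outer(q@a,a),axis=1)-.028
    m=P.mean(0); s=min((least_squares(f,[a,b,m[0],m[1]+.02],loss='soft_l1',f_scale=.002) for a in (-.5,0,.5) for b in (-1,-.4,0)),key=lambda s:s.cost)
    a=np.r_[s.x[:2],1]; t=np.degrees(np.arctan(np.hypot(*s.x[:2]))); return t.round(1),s.x.round(4),np.median(abs(f(s.x))).round(4)
o0=robot.observe(); print('TCP',o0['position'].round(4) if hasattr(o0['position'],'round') else o0['position'],'F',np.round(o0['force'],1))
o,p,d,c=cam('scene'); X=cloud(c,d)
for r in robot.silhouettes('scene','jar')[:3]:
    m=cv2.erode(r['mask'].astype(np.uint8),np.ones((3,3)))>0; q=p.astype(int); red=(q[...,0]-q[...,1])>25
    P=X[m&(d>0)&~red]; 
    if len(P)<30: continue
    C=np.array(o0['position'])
    P=P[(P[:,2]>.012)&(np.linalg.norm(P-C,axis=1)<.08)]
    dark=0
    print(round(r['score'],2),np.round(np.array(r['location'])*[640,400]),len(P),P.mean(0).round(3) if len(P) else '',P.max(0).round(3) if len(P) else '', fit(P) if len(P)>30 else '')
ow,pw,dw,cw=cam('wrist'); X=wcloud(ow,dw,cw); np.savez('wr.npz',X=X,p=pw,d=dw)
for r in robot.silhouettes('wrist','jar')[:3]:
    P=X[r['mask']&(dw>0)]; P=P[np.linalg.norm(P-C,axis=1)<.09]
    print('wrist',round(r['score'],2),np.round(np.array(r['location'])*[640,400]),len(P),P.mean(0).round(3) if len(P) else '')
E
python3 tilt.py
```

```text
TCP [0.4746 0.3801 0.057 ] F [-0.1  0.5 -2.4]
0.73 [348. 149.] 375 [0.485 0.356 0.072] [0.506 0.381 0.113] (np.float64(4.4), array([-0.028 ,  0.0717,  0.4767,  0.3764]), np.float64(0.002))
wrist 0.95 [314. 244.] 7360 [0.47  0.392 0.086]
wrist 0.55 [338.  24.] 0
```

The force shows the jar was simply carried, and the fit gives about 4°, so it did not pivot. I'll set it back down, press it into the rubber and drag it.

```bash
python3 -m creep '[10,0,0,0,20,0,0,0,35,0,0,0,42,0,0,0,42,0,3,0,42,0,6,0,42,0,7,0,42,0,7,0]' - 5;  python3 -m creep '[0,0,2,0,0,0,3,0,-10,0,3,0,-20,0,2,0]' - 5; python3 -m creep '[-8,0,0,0,-16,0,0,0,-16,0,0,0]' - 5;python3 tilt.py
```

```text
time: 7.7
position: [0.4591, 0.4203, 0.0509]
orientation: [-1.79, -2.581, -0.001]
force: [-2.6, 0.8, 4.6]
width: 0.639
grip_force: 5.0
time: 8.1
position: [0.4662, 0.4029, 0.0494]
orientation: [-1.788, -2.582, -0.005]
force: [-2.3, 1.0, 4.1]
width: 0.643
grip_force: 5.0
time: 8.4
position: [0.4735, 0.3839, 0.0483]
orientation: [1.792, 2.578, -0.002]
force: [-1.7, -2.1, 5.7]
width: 0.642
grip_force: 5.0
TCP [0.4735 0.3839 0.0483] F [-1.7 -2.1  5.7]
0.71 [347. 142.] 205 [0.485 0.356 0.089] [0.507 0.376 0.112] (np.float64(87.6), array([22.3478,  9.3347, -0.201 ,  0.0902]), np.float64(0.0025))
0.2 [340. 154.] 0   
wrist 0.81 [311. 223.] 11749 [0.465 0.406 0.072]
wrist 0.58 [339.  26.] 0
```

The mat is too slippery for that (drag about 2 N at 5 N press), so the jar only slid. Instead I'll stand it on the table against the fixed mat's 4 mm rim, which acts as a kerb, and pivot it there.

```bash
python3 sh.py .536,.358,.078,155.5 .536,.358,.044,155.5
```

```text
t 8.6 pos [0.4729 0.3858 0.0483] yaw 110.5
[-48.2, 49.4, -29.6] -45.0
[-48.2, 49.4, 4.4] -45.0
```

```bash
python3 -m creep '[0,0,0,0,0,0,-15,0,0,0,-33,0,-20,20,-33,-8,-40,40,-33,-16,-48,49,-33,-24,-48,49,-33,-32,-48,49,-33,-40,-48,49,-33,-45,-48,49,-33,-45]' - 15; python3 -m creep '[0,0,0,0,0,0,10,0,0,0,20,0,0,0,20,0]'; python3 sh.py .536,.358,.044,155.5; python3 tilt.py
```

```text
time: 9.6
position: [0.5351, 0.3584, 0.0818]
orientation: [-0.666, -3.07, -0.001]
force: [0.4, -0.3, -2.8]
width: 0.637
grip_force: 15.0
time: 10.0
position: [0.5338, 0.357, 0.0587]
orientation: [-0.666, -3.068, 0.005]
force: [0.1, 0.3, -2.5]
width: 0.636
grip_force: 15.0
t 10.0 pos [0.5338 0.357  0.0587] yaw 155.51
[-1.6, 1.9, 14.7] 0.0
TCP [0.5338 0.357  0.0587] F [ 0.1  0.3 -2.5]
0.52 [366. 153.] 123 [0.556 0.335 0.097] [0.573 0.358 0.116] (np.float64(21.0), array([-0.2469, -0.2939,  0.5512,  0.3649]), np.float64(0.0026))
wrist 0.8 [312. 221.] 11537 [0.514 0.367 0.084]
```

```bash
python3 -m creep '[0,0,6,0,0,0,12,0,0,0,15,0,0,0,16,0,0,0,16,0]'; python3 -m creep '[3,0,0,0,6,0,0,0,6,0,0,0]';  python3 -m creep '[3,0,0,0,6,0,0,0,6,0,0,0]'
```

```text
time: 10.7
position: [0.5348, 0.3581, 0.045]
orientation: [-0.666, -3.07, 0.001]
force: [0.8, 0.1, -2.7]
width: 0.643
grip_force: 15.0
time: 11.0
position: [0.5287, 0.3613, 0.0452]
orientation: [-0.664, -3.07, -0.0]
force: [-0.9, -0.7, -2.6]
width: 0.638
grip_force: 15.0
time: 11.3
position: [0.5233, 0.3637, 0.0451]
orientation: [-0.664, -3.07, -0.0]
force: [-0.3, -0.4, -2.3]
width: 0.639
grip_force: 15.0
```

```bash
python3 -m creep '[-7,0,0,0,-14,0,0,0,-14,0,2,0,-14,0,2,0]'; python3 -m creep '[0,0,2,0,0,0,2,0]';  python3 -m creep '[0,0,2,0,0,0,2,0]'
```

```text
time: 11.7
position: [0.5387, 0.3566, 0.0443]
orientation: [0.668, 3.067, -0.0]
force: [0.4, -2.1, 4.6]
width: 0.639
grip_force: 15.0
time: 11.9
position: [0.5391, 0.3565, 0.044]
orientation: [0.668, 3.066, -0.001]
force: [-1.1, -4.1, 13.3]
width: 0.637
grip_force: 15.0
time: 12.1
position: [0.5399, 0.3569, 0.0431]
orientation: [0.668, 3.064, 0.0]
force: [-1.0, -5.9, 17.1]
width: 0.64
grip_force: 14.9
```

```bash
python3 -m creep '[0,0,-4,0,0,0,-4,0,6,0,-4,0,6,0,-4,0]' - 10; python3 -m creep '[3,0,0,0,6,0,0,0,6,0,0,0]';  python3 -m creep '[3,0,0,0,5,0,0,0,5,0,0,0]'
```

```text
time: 12.5
position: [0.5306, 0.3606, 0.0434]
orientation: [-0.664, -3.07, -0.001]
force: [-0.4, -1.4, 4.0]
width: 0.642
grip_force: 10.0
time: 12.8
position: [0.525, 0.3628, 0.0427]
orientation: [-0.664, -3.07, 0.0]
force: [0.6, 0.7, 2.0]
width: 0.641
grip_force: 10.0
time: 13.1
position: [0.5205, 0.3643, 0.0426]
orientation: [-0.665, -3.07, 0.002]
force: [1.2, -0.9, -1.1]
width: 0.636
grip_force: 10.0
```

```bash
python3 - <<'E'
from w import *
o,p,d,c=cam('scene'); ow,pw,dw,cw=cam('wrist'); np.savez('s3.npz',p=p,d=d)
cv2.imwrite('pics/t3.png',cv2.hconcat([cv2.resize(q,(400,400),interpolation=cv2.INTER_CUBIC)[...,::-1] for q in (p[100:180,325:405],pw[100:360,190:450])]))
E
```

```text
(no output)
```

View pics/t3.png

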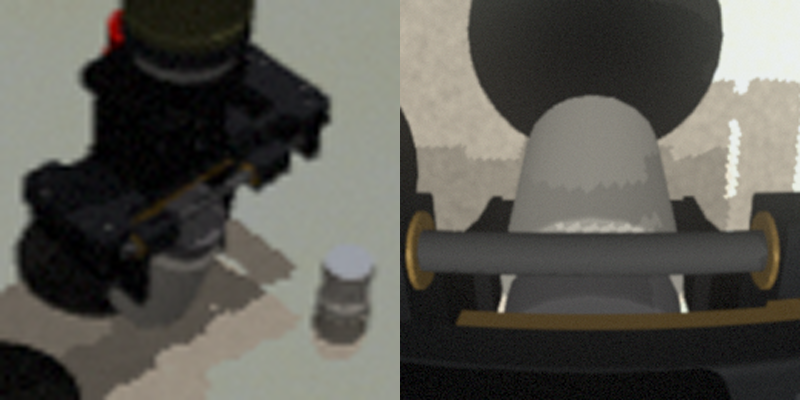

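```bash
cat > tw.py <<'E'
from w import *
from scipy.optimize import least_squares
o,p,d,c=cam('wrist'); X=wcloud(o,d,c); T=T_tool(o)
r=max(robot.silhouettes('wrist','jar')[:2],key=lambda r:(r['mask']&(np.linalg.norm(X-T[:3,3],axis=-1)<.08)).sum())
P=X[(cv2.erode(r['mask'].astype(np.uint8),np.ones((5,5)))>0)&(d>0)]; P=(P-T[:3,3])@T[:3,:3]*1000  # tool frame mm
P=P[(np.abs(P[:,1])<26)&(np.linalg.norm(P,axis=1)<75)&(P[:,0]>5)]; P=P[P[:,2]>-25][::3]
def f(q):  # axis dir (q0,q1,-1) pointing up (=-z tool); passes (q2,q3,-19)
    a=np.array([q[0],q[1],-1.]); a/=np.linalg.norm(a); v=P-[q[2],q[3],-19]; return np.linalg.norm(v-np.outer(v@a,a),axis=1)-28
s=min((least_squares(f,[a,0,-4,0],loss='soft_l1',f_scale=1.) for a in (-1,-.3,0,.3,1)),key=lambda s:s.cost)
a=np.r_[s.x[:2],-1]; a/=np.linalg.norm(a); t=(P-[s.x[2],s.x[3],-19])@a
print('n',len(P),'tilt+x',np.degrees(np.arctan(s.x[0])).round(1),'tilt+y',np.degrees(np.arctan(s.x[1])).round(1),'axis at grasp',s.x[2:].round(1),'bottom along axis',np.percentile(t,.5).round(1),'res',np.median(abs(s.fun)).round(2))
b=np.array([s.x[2],s.x[3],-19])+a*np.percentile(t,.5); w=T[:3,:3]@b/1000+T[:3,3]; print('bottom centre world',w.round(4),'TCP',np.round(o['position'],4),'F',np.round(o['force'],1))
E
python3 tw.py
```

```text
n 1252 tilt+x -18.4 tilt+y 0.0 axis at grasp [ 0.8 -0.1] bottom along axis -50.9 res 0.22
bottom centre world [0.5053 0.371  0.0134] TCP [0.5207 0.3642 0.0427] F [ 0.3 -0.2 -0.7]
```

The fit is clean. The jar already leans 18° backward in the grip, because dragging it back on the table pivots it. I'll carry on in that direction.

```bash
python3 -m creep '[0,0,1,0,0,0,2,0,0,0,2,0]' - 10; python3 -m creep '[-3,0,0,0,-7,0,0,0,-7,0,0,0]'; python3 tw.py
```

```text
time: 13.6
position: [0.5208, 0.3645, 0.0422]
orientation: [-0.666, -3.07, 0.002]
force: [-2.7, -2.8, 7.7]
width: 0.641
grip_force: 10.0
time: 13.9
position: [0.527, 0.3619, 0.0422]
orientation: [-0.666, -3.069, 0.001]
force: [-3.2, -1.5, 7.1]
width: 0.636
grip_force: 10.0
n 1453 tilt+x -24.4 tilt+y 0.5 axis at grasp [ 1.3 -0.1] bottom along axis -51.5 res 0.24
bottom centre world [0.5063 0.3708 0.0143] TCP [0.527  0.3619 0.0422] F [-3.2 -1.5  7.1]
```

```bash
python3 -m creep '[-4,0,0,0,-8,0,0,0,-12,0,0.5,0,-16,0,1,0,-16,0,1,0]'; python3 tw.py
```

```text
time: 14.5
position: [0.5435, 0.3544, 0.04]
orientation: [0.668, 3.069, 0.001]
force: [-0.1, -0.9, 2.5]
width: 0.64
grip_force: 10.0
n 1851 tilt+x -42.0 tilt+y 0.4 axis at grasp [ 0.9 -0.2] bottom along axis -52.6 res 0.28
bottom centre world [0.5105 0.369  0.0199] TCP [0.5435 0.3544 0.04  ] F [-0.1 -0.9  2.5]
```

```bash
python3 -m creep '[-3,0,0.5,0,-3,0,0.5,0,-3,0,-5,0,-3,0,-15,0,-3,0,-28,0,-3,0,-28,0,-3,0,-28,0]' - 35; python3 tw.py; python3 -m creep '[0,0,0,0,0,0,0,0,0,0,0,0,0,0,0,0,0,0,0,0,0,0,0,0,0,0,0,0,0,0,0,0,0,0,0,0]'; python3 tw.py
```

```text
time: 15.3
position: [0.5453, 0.3538, 0.0687]
orientation: [0.666, 3.069, 0.001]
force: [0.2, 0.2, -3.8]
width: 0.633
grip_force: 35.0
n 1801 tilt+x -41.4 tilt+y 0.7 axis at grasp [ 1. -0.] bottom along axis -52.1 res 0.31
bottom centre world [0.5129 0.368  0.0486] TCP [0.5453 0.3538 0.0687] F [ 0.2  0.2 -3.8]
time: 16.3
position: [0.5449, 0.3537, 0.0681]
orientation: [-0.666, -3.07, 0.0]
force: [0.4, -0.2, -3.4]
width: 0.64
grip_force: 35.0
n 1774 tilt+x -41.3 tilt+y 0.7 axis at grasp [ 1.1 -0.1] bottom along axis -51.7 res 0.3
bottom centre world [0.5127 0.3677 0.0482] TCP [0.5449 0.3537 0.0681] F [ 0.4 -0.2 -3.4]
```

Step 1 is met: the jar held 41° for over a second, with jar_mid about 87 mm up. Next I'll back off, lower the edge onto the table and roll it upright the same way.

```bash
python3 -m creep '[-15,0,0,0,-28,0,0,0,-28,0,10,0,-28,0,20,0,-28,0,26,0,-28,0,28,0,-28,0,28,0]'; python3 -m creep '[0,0,1,0,0,0,2,0,0,0,2,0]'; python3 sh.py .5,.5,.5,0
```

```text
time: 17.1
position: [0.5698, 0.3418, 0.0401]
orientation: [-0.665, -3.07, 0.003]
force: [-0.9, -2.6, 1.3]
width: 0.632
grip_force: 35.0
time: 17.4
position: [0.5705, 0.3417, 0.0395]
orientation: [0.666, 3.069, -0.002]
force: [-2.5, -4.2, 7.8]
width: 0.635
grip_force: 35.0
t 17.4 pos [0.5705 0.3417 0.0395] yaw 155.53
[129.2, 114.4, -460.8] 155.5
```

```bash
python3 -m creep '[0,0,0,0,5,0,-0.5,0,10,0,-1,0,15,0,-1,0,20,0,-1,0,20,0,-1,0]' - 10; python3 tw.py
```

```text
time: 18.0
position: [0.5518, 0.3516, 0.0398]
orientation: [0.664, 3.07, 0.002]
force: [0.8, -1.2, 4.9]
width: 0.639
grip_force: 10.0
n 1300 tilt+x -22.4 tilt+y 0.1 axis at grasp [ 2.3 -0.1] bottom along axis -47.4 res 0.23
bottom centre world [0.5332 0.3598 0.015 ] TCP [0.5518 0.3516 0.0398] F [ 0.8 -1.2  4.9]
```

```bash
python3 -m creep '[4,0,0,0,8,0,0,0,12,0,1,0,16,0,2,0,19,0,3,0,19,0,3,0]' - 6; python3 tw.py
```

```text
time: 18.7
position: [0.5339, 0.3583, 0.0355]
orientation: [-0.664, -3.069, 0.001]
force: [0.6, 0.3, -1.5]
width: 0.638
grip_force: 6.0
n 647 tilt+x -4.5 tilt+y -0.1 axis at grasp [ 2.8 -0.1] bottom along axis -46.3 res 0.2
bottom centre world [0.5279 0.3609 0.0083] TCP [0.5339 0.3583 0.0355] F [ 0.6  0.3 -1.5]
```

```bash
python3 -m creep '[0,0,-6,0,-8,0,-6,0,-16,0,-6,0,-16,0,-2,0,-16,0,2,0,-16,0,2,0]' - 6; python3 -m creep '[0,0,1,0,0,0,2,0,0,0,2,0]' ; python3 tw.py
```

```text
time: 19.4
position: [0.549, 0.3517, 0.0336]
orientation: [-0.665, -3.07, 0.001]
force: [0.3, 1.0, -1.5]
width: 0.636
grip_force: 6.0
time: 19.7
position: [0.5484, 0.3522, 0.0327]
orientation: [-0.664, -3.07, 0.001]
force: [-3.4, -0.4, 5.7]
width: 0.64
grip_force: 6.0
n 449 tilt+x -0.3 tilt+y 0.0 axis at grasp [ 3.8 -0.1] bottom along axis -41.5 res 0.17
bottom centre world [0.5447 0.3538 0.0102] TCP [0.5484 0.3522 0.0327] F [-3.4 -0.4  5.7]
```

```bash
python3 -m creep '[0,0,0,0,0,0,0,0,0,0,0,0,0,0,-6,0,4,0,-12,0,4,0,-12,0,4,0,-12,0]' 1; python3 tw.py; python3 -m creep '[0,0,0,0,0,0,0,0,0,0,0,0,0,0,0,0,0,0,0,0,0,0,0,0,0,0,0,0]' 0.5 15; python3 sh.py .5,.5,.5,0; python3 tw.py
```

```text
time: 20.5
position: [0.5458, 0.3536, 0.0446]
orientation: [0.665, 3.07, 0.001]
force: [-0.5, -0.1, 0.2]
width: 0.995
grip_force: 0.0
n 548 tilt+x -0.0 tilt+y 0.1 axis at grasp [ 1.4 -0.3] bottom along axis -55.1 res 0.18
bottom centre world [0.5444 0.3539 0.0084] TCP [0.5458 0.3536 0.0446] F [-0.5 -0.1  0.2]
time: 21.3
position: [0.5458, 0.3533, 0.044]
orientation: [-0.666, -3.07, -0.0]
force: [0.7, 0.1, -1.1]
width: 0.641
grip_force: 15.0
t 21.3 pos [0.5458 0.3533 0.044 ] yaw 155.53
[102.5, 114.5, -456.0] 155.5
n 503 tilt+x 0.0 tilt+y 0.0 axis at grasp [ 1.5 -0.2] bottom along axis -50.7 res 0.17
bottom centre world [0.5444 0.3538 0.0123] TCP [0.5458 0.3533 0.044 ] F [ 0.7  0.1 -1.1]
```

```bash
python3 -m creep '[0,0,-10,0,0,0,-20,0,20,0,-20,0,50,0,-20,0,80,0,-20,0,96,0,-20,0,96,0,-16,0,96,0,-10,0,96,0,-6,0,96,0,-6,0]'; python3 sh.py .457,.394,.05,155.5; python3 -m creep '[0,0,1,0,0,0,2,0,0,0,2,0]'
```

```text
time: 22.4
position: [0.4595, 0.3915, 0.0488]
orientation: [-0.669, -3.069, 0.003]
force: [-0.9, 0.5, -3.0]
width: 0.638
grip_force: 15.0
t 22.4 pos [0.4595 0.3915 0.0488] yaw 155.39
[3.3, 1.2, -1.2] -0.1
time: 22.7
position: [0.4588, 0.393, 0.0481]
orientation: [0.666, 3.07, 0.0]
force: [-0.3, -0.0, -3.0]
width: 0.639
grip_force: 15.0
```

```bash
python3 -m creep '[0,0,1,0,0,0,2,0,0,0,2,0]' - 8; python3 -m creep '[0,0,0.5,0,0,0,1,0,0,0,1,0]'
```

```text
time: 23.0
position: [0.4588, 0.3931, 0.0479]
orientation: [0.666, 3.069, -0.001]
force: [-1.2, -3.7, 8.9]
width: 0.638
grip_force: 8.0
time: 23.3
position: [0.4589, 0.3931, 0.0473]
orientation: [0.666, 3.068, -0.001]
force: [-4.3, -5.0, 11.9]
width: 0.642
grip_force: 8.0
```

Seated on the mat. Now release and rise straight up, then check.

```bash
python3 -m creep '[0,0,-1,0,0,0,-1,0,0,0,-1,0,0,0,-1,0,0,0,-10,0,0,0,-30,0,0,0,-75,0,0,0,-120,0,0,0,-120,0,0,0,-120,0]' 1; python3 j.py w4.png; python3 sh.py .52,.13,.36,100 .50,-.22,.36,12.5
```

```text
time: 24.3
position: [0.4589, 0.3936, 0.1666]
orientation: [0.665, 3.068, 0.003]
force: [0.3, 0.3, -0.5]
width: 1.001
grip_force: 0.0
jar 0.94 [312. 204.] [0.451 0.396 0.095]
 cap ((0.4566883146762848, 0.3938724398612976), 0.0251288041472435) 0.10406287537804074
mat 0.84 [315. 158.] [0.403 0.341 0.001] [0.507 0.448 0.007] ((0.45646509528160095, 0.39406445622444153), 0.05450892448425293) 0.004127483666483245
mat 0.72 [197. 217.] [ 0.397  0.203 -0.001] [0.486 0.301 0.007] ((0.44999316334724426, 0.24796423316001892), 0.05441901460289955) 0.00399628702124219
t 24.45 pos [0.458  0.3921 0.1637] yaw 155.53
[-164.9, -213.4, -196.0] 55.5
[-291.7, -540.2, -195.3] 143.0
```

```bash
python3 -m creep '[-30,-40,-120,0,-165,-213,-196,55,-165,-213,-196,55,-165,-213,-196,55,-165,-213,-196,55,-165,-213,-196,55,-165,-213,-196,55,-292,-540,-196,143,-292,-540,-196,143,-292,-540,-196,143]' 0.6; python3 sh.py  .49,-.22,.35,12.5
```

```text
time: 25.45
position: [0.5111, -0.021, 0.3601]
orientation: [-2.444, -1.973, 0.002]
force: [0.4, -0.3, 0.4]
width: 0.602
grip_force: 0.0
t 25.45 pos [ 0.5111 -0.021   0.3601] yaw 77.82
[-199.0, 21.3, 10.1] 65.3
```

```bash
python3 -m creep '[-199,21,10,65,-199,21,10,65,-199,21,10,65,-199,21,10,65,-199,21,10,65,-199,21,10,65,-199,21,10,65,-199,21,10,65,-199,21,10,65]'; cat > c.py <<'E'
from w import *; import sys
o,p,d,c=cam('wrist'); X=wcloud(o,d,c); T=T_tool(o); save(sys.argv[1],p); np.savez('cw.npz',p=p,d=d,X=X)
print('TCP',np.round(o['position'],4),'yaw',np.degrees(np.arctan2(T[1,0],T[0,0])).round(2),'t',o['time'])
ok=d>0
def box(x0,x1,y0,y1,z0,z1): return ok&(X[...,0]>x0)&(X[...,0]<x1)&(X[...,1]>y0)&(X[...,1]<y1)&(X[...,2]>z0)&(X[...,2]<z1)
m=box(.45,.54,-.35,-.19,.194,.21)
if m.sum()>20:
    P=X[m]; r=cv2.minAreaRect((P[:,:2]*1000).astype(np.float32)); print('paddle top',m.sum(),P.mean(0).round(4),np.median(P[:,2]).round(4),r, 'px',np.argwhere(m).mean(0)[::-1].round())
for t in ('mark','pointer','clamp'):
    for r in robot.silhouettes('wrist',t)[:2]:
        P=X[r['mask']&ok]
        if len(P): print(t,round(r['score'],2),np.round(np.array(r['location'])*[640,400]),P.min(0).round(4),P.max(0).round(4),np.median(P,axis=0).round(4))
E
python3 c.py w5.png
```

```text
time: 26.35
position: [0.4912, -0.2181, 0.3496]
orientation: [-3.119, -0.36, 0.003]
force: [-0.2, -0.8, 0.3]
width: 0.598
grip_force: 0.0
TCP [ 0.4912 -0.2181  0.3496] yaw 13.16 t 26.35
paddle top 392 [ 0.4998 -0.2373  0.2014] 0.2016 ((498.7274169921875, -237.90863037109375), (35.73660659790039, 11.587745666503906), 13.819511413574219) px [335. 186.]
mark 0.69 [374. 206.] [ 0.4631 -0.3163  0.1217] [ 0.4801 -0.2994  0.138 ] [ 0.4725 -0.3051  0.1355]
mark 0.52 [315. 119.] [ 0.3846 -0.3906 -0.0023] [0.7802 0.0703 0.2743] [ 0.569  -0.1985  0.1038]
pointer 0.95 [332.  99.] [ 0.4681 -0.2554  0.0898] [ 0.7262 -0.1723  0.2047] [ 0.5907 -0.2162  0.1397]
pointer 0.64 [ 76. 191.] [ 0.3014  0.2163 -0.0006] [0.3624 0.313  0.0622] [0.3488 0.2249 0.04  ]
clamp 0.93 [333.  94.] [ 0.4681 -0.2541  0.0898] [ 0.734  -0.171   0.2047] [ 0.5933 -0.2159  0.1396]
```

View pics/w5.png

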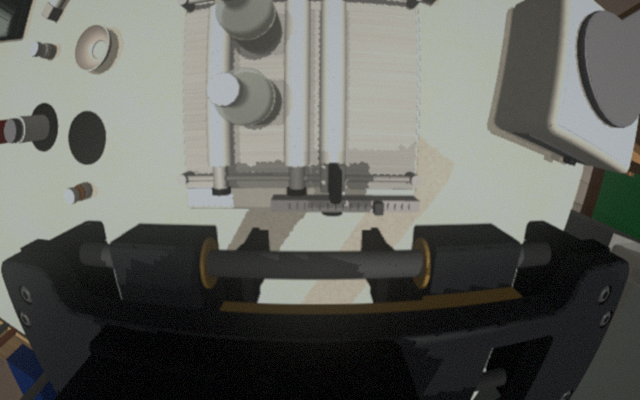

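The wrist picture shows the paddle top at (335,180), the bar with its scale along row 204, the index block at (377,208), and bottle_a clear of the gripper's body at (230,95).

```bash
cat > mk.py <<'E'
from w import *
z=np.load('cw.npz'); X=z['X']; d=z['d']; ok=d>0
def box(x0,x1,y0,y1,z0,z1): return ok&(X[...,0]>x0)&(X[...,0]<x1)&(X[...,1]>y0)&(X[...,1]<y1)&(X[...,2]>z0)&(X[...,2]<z1)
# whole-scene roller tops: yaw maximising sharpness of y histogram
P=X[box(.50,.80,-.26,.0,.132,.144)]
best=max(np.arange(9,17,.1),key=lambda a:(np.histogram(-np.sin(np.radians(a))*P[:,0]+np.cos(np.radians(a))*P[:,1],np.arange(-.5,.1,.003))[0]**2).sum()); print('yaw',best,len(P))
th=np.radians(13.); ex=np.array([np.cos(th),np.sin(th)]); ey=np.array([-np.sin(th),np.cos(th)])
m=box(.455,.49,-.325,-.29,.131,.142); Q=X[m][:,:2]
for nm,e in (('x',ex),('y',ey)): v=Q@e; print('mark',nm,len(v),np.percentile(v,[2,50,98]).round(4),((np.percentile(v,2)+np.percentile(v,98))/2).round(4))
m=box(.45,.54,-.27,-.19,.194,.21); Q=X[m][:,:2]
for nm,e in (('x',ex),('y',ey)): v=Q@e; print('paddle',nm,len(v),np.percentile(v,[2,50,98]).round(4),((np.percentile(v,2)+np.percentile(v,98))/2).round(4))
m=box(.44,.49,-.28,-.22,.125,.140); Q=X[m]
for q in Q[::max(1,len(Q)//12)]: print('pt',q.round(4),(q[:2]@ex).round(4),(q[:2]@ey).round(4))
E
python3 mk.py; python3 sh.py .4965,-.2375,.30,13 .4965,-.2375,.163,13
```

```text
yaw 13.099999999999985 10105
mark x 117 [0.3835 0.3916 0.3984] 0.3909
mark y 117 [-0.4099 -0.4037 -0.3987] -0.4043
paddle x 392 [0.4163 0.4338 0.45  ] 0.4331
paddle y 392 [-0.3496 -0.3435 -0.3382] -0.3439
pt [ 0.4895 -0.2208  0.129 ] 0.4273 -0.3252
pt [ 0.4898 -0.222   0.1289] 0.4273 -0.3265
pt [ 0.4883 -0.2211  0.1293] 0.4261 -0.3252
pt [ 0.4885 -0.2223  0.1285] 0.4259 -0.3265
pt [ 0.4888 -0.2235  0.1288] 0.426 -0.3278
pt [ 0.4887 -0.2247  0.1399] 0.4256 -0.3289
pt [ 0.4894 -0.2283  0.1396] 0.4255 -0.3325
pt [ 0.4801 -0.2267  0.1399] 0.4168 -0.3289
pt [ 0.4777 -0.2273  0.1398] 0.4143 -0.3289
t 26.55 pos [ 0.4916 -0.2179  0.3506] yaw 13.27
[0.3, 20.2, 50.5] 0.3
[0.4, 20.3, 187.5] 0.3
```

```bash
python3 -m creep '[0,20,20,0,0,20,50,0,0,20,90,0,0,20,90,0,0,20,90,0]' 0.6; python3 c.py w6.png; python3 mk.py | head -6; python3 sh.py .4965,-.2382,.159,13
```

```text
time: 27.05
position: [0.4962, -0.2374, 0.2615]
orientation: [-3.12, -0.362, 0.001]
force: [1.1, -0.3, 0.7]
width: 0.598
grip_force: 0.0
TCP [ 0.4962 -0.2374  0.2615] yaw 13.22 t 27.05
paddle top 735 [ 0.5002 -0.2378  0.2015] 0.2017 ((499.16986083984375, -237.95216369628906), (35.48366928100586, 11.530261993408203), 13.623641967773438) px [316. 210.]
mark 0.55 [375. 222.] [ 0.4746 -0.3114  0.123 ] [ 0.5151 -0.2654  0.2674] [ 0.4786 -0.3059  0.132 ]
pointer 0.76 [315. 109.] [ 0.4518 -0.2559  0.0903] [ 0.6862 -0.1815  0.2045] [ 0.5751 -0.2208  0.1399]
pointer 0.43 [  7. 130.] [0.4313 0.3633 0.0047] [0.4852 0.3952 0.0473] [0.4611 0.3692 0.0251]
clamp 0.68 [317. 108.] [ 0.4628 -0.263   0.0885] [ 0.6921 -0.1767  0.2045] [ 0.5753 -0.2208  0.1399]
yaw 13.199999999999985 13492
mark x 52 [0.3915 0.3973 0.3987] 0.3951
mark y 52 [-0.4107 -0.4069 -0.3985] -0.4046
paddle x 735 [0.416  0.4341 0.4501] 0.4331
paddle y 735 [-0.3499 -0.3439 -0.3386] -0.3442
pt [ 0.4893 -0.2201  0.1298] 0.4273 -0.3245
t 27.25 pos [ 0.4975 -0.2378  0.2635] yaw 13.2
[-1.4, -0.1, 104.5] 0.2
```

```bash
python3 -m creep '[0,0,25,0,0,0,50,0,0,0,75,0,0,0,95,0,0,0,103,0,0,0,103,0]' ; python3 -m creep '[0,0,0,0,0,0,0,0,0,0,0,0,0,0,0,0,0,0,0,0,0,0,0,0,0,0,0,0,0,0,0,0]' 0 35; python3 sh.py .4965,-.2382,.159,13
```

```text
time: 27.85
position: [0.4963, -0.2375, 0.1582]
orientation: [-3.121, -0.361, 0.001]
force: [-0.3, -0.8, -0.3]
width: 0.597
grip_force: 0.0
time: 28.65
position: [0.4966, -0.2385, 0.1583]
orientation: [3.12, 0.359, 0.001]
force: [2.2, -3.8, -0.9]
width: 0.136
grip_force: 35.0
t 28.65 pos [ 0.4966 -0.2385  0.1583] yaw 13.12
[0.0, -0.3, -0.7] 0.1
```

```bash
python3 -m creep '[0,6,0,0,0,14,0,0,0,22,0,0,0,30,0,0,0,38,0,0,0,46,0,0,0,54,0,0,0,60,0,0,0,60,0,0,0,60,0,0]'; python3 c.py w7.png; python3 mk.py|head -3; python3 - <<'E'
from h import *
th=np.radians(13.1); ex=np.array([np.cos(th),np.sin(th)]); ey=np.array([-np.sin(th),np.cos(th)])
o=robot.observe(); print('TCP shaker xy',np.array(o['position'])[:2]@ex,np.array(o['position'])[:2]@ey,'start y',np.array([.4966,-.2385])@ey)
for n in ('scene','top'):
    o,p,d,c=cam(n); X=cloud(c,d); ok=d>0; np.savez(n+'9.npz',p=p,d=d)
    print({'scene':n}); save(n+'9.png',p)
E
python3 - <<'E'
import cv2
p=lambda n:cv2.imread('pics/'+n)
cv2.imwrite('pics/t9.png',cv2.hconcat([cv2.resize(q,(390,390),interpolation=cv2.INTER_CUBIC) for q in (p('scene9.png')[280:345,200:265],p('w7.png')[140:300,240:400])]))
E
```

```text
time: 29.65
position: [0.5088, -0.2927, 0.1583]
orientation: [-3.116, -0.363, 0.006]
force: [-7.2, 7.8, 6.7]
width: 0.136
grip_force: 35.0
TCP [ 0.5088 -0.2927  0.1583] yaw 13.3 t 29.65
paddle top 1715 [ 0.5118 -0.2923  0.2034] 0.2023 ((513.6182861328125, -292.15887451171875), (32.30167007446289, 21.83406639099121), 11.75180721282959) px [315. 279.]
pointer 0.58 [319. 126.] [ 0.4971 -0.3058  0.1019] [ 0.6564 -0.2407  0.204 ] [ 0.5739 -0.2779  0.1399]
clamp 0.65 [316. 124.] [ 0.3725 -0.3393 -0.0011] [ 0.6564 -0.2427  0.2547] [ 0.5741 -0.2781  0.1399]
yaw 12.699999999999987 11522
mark x 2 [0.3834 0.3838 0.3841] 0.3838
mark y 2 [-0.4082 -0.4082 -0.4082] -0.4082
TCP shaker xy 0.42920756273501004 -0.4002120250288851 start y -0.34484830746919604
{'scene': 'scene'}
{'scene': 'top'}Traceback (most recent call last):
  File "mk.py", line 11, in <module>
    for nm,e in (('x',ex),('y',ey)): v=Q@e; print('paddle',nm,len(v),np.percentile(v,[2,50,98]).round(4),((np.percentile(v,2)+np.percentile(v,98))/2).round(4))
                                                                     ~~~~~~~~~~~~~^^^^^^^^^^^^^
    return _quantile_unchecked(
        a, q, axis, out, overwrite_input, method, keepdims, weights)
    return _ureduce(a,
                    func=_quantile_ureduce_func,
    ...<5 lines>...
                    overwrite_input=overwrite_input,
                    method=method)
    r = func(a, **kwargs)
    result = _quantile(arr,
                       quantiles=q,
    ...<2 lines>...
                       out=out,
                       weights=wgt)
    slices_having_nans = np.isnan(arr[-1, ...])
                                  ~~~^^^^^^^^^
IndexError: index -1 is out of bounds for axis 0 with size 0
```

View pics/t9.png

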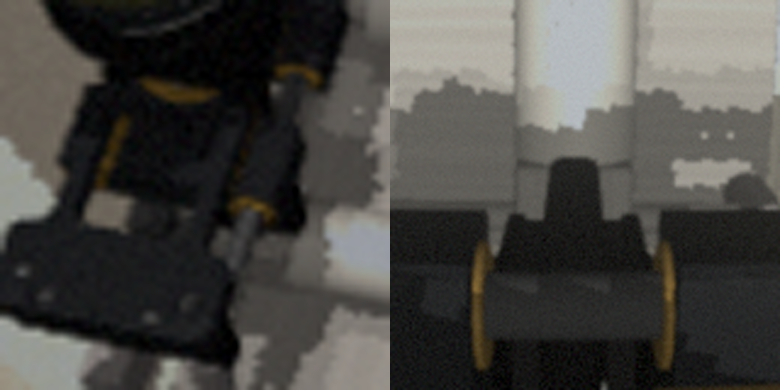

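The picture shows the paddle between the fingers with the roller following; the index block is hidden behind the gripper. The measured travel is 55.4 of 60.4 mm because the arm gives under the spring, so I'll add the rest and check it by the roller's shift.

```bash
python3 -m creep '[0,3,0,0,0,5,0,0,0,5,0,0,0,5,0,0]'; cat > rl.py <<'E'
from w import *
th=np.radians(13.1); ex=np.array([np.cos(th),np.sin(th)]); ey=np.array([-np.sin(th),np.cos(th)])
o=robot.observe(); q=np.array(o['position'])[:2]; print('t',o['time'],'TCP y',(q@ey).round(4),'travel',(q@ey+.3448).round(4),'F',np.round(o['force'],1),o['grip_force'],o['width'])
def rol(X,d,lo,hi):  # centre of roller (width at height 130-142 mm) in shaker y
    A=X[...,:2]@ex; B=X[...,:2]@ey; m=(d>0)&(A>.52)&(A<.60)&(B>lo)&(B<hi)&(X[...,2]>.134)&(X[...,2]<.145); v=B[m]; return len(v),np.percentile(v,[3,97]).mean().round(4),np.median(v).round(4)
for n in ('scene','top'):
    c=robot.camera_params(n); z=np.load(n+'.npz'); o,p,d,_=cam(n)
    print(n,rol(cloud(c,z['d']),z['d'],-.39,-.315),rol(cloud(c,d),d,-.45,-.37))
z=np.load('cw0.npz') if False else None
o,p,d,c=cam('wrist'); X=wcloud(o,d,c); print('wrist now',rol(X,d,-.45,-.37))
E
python3 rl.py
```

```text
time: 30.35
position: [0.5098, -0.2972, 0.1583]
orientation: [-3.115, -0.364, 0.006]
force: [-7.4, 8.7, 7.0]
width: 0.143
grip_force: 35.0
t 30.35 TCP y -0.4051 travel -0.0603 F [-7.4  8.7  7. ] 35.01105157598431 0.14271548488280292
scene (393, np.float64(-0.3469), np.float64(-0.3494)) (431, np.float64(-0.4079), np.float64(-0.4095))
top (375, np.float64(-0.3441), np.float64(-0.3423)) (371, np.float64(-0.4036), np.float64(-0.4025))
wrist now (3699, np.float64(-0.4057), np.float64(-0.4057))
```

```bash
python3 -m creep '[0,0,0,0,0,0,0,0,0,0,0,0]'; python3 - <<'E'
from h import *
o,p,d,c=cam('top'); X=cloud(c,d)
for r in robot.silhouettes('top','jar')[:2]:
    P=X[r['mask']&(d>0)]; P=P[P[:,2]>.097]; print(round(r['score'],2),P.mean(0).round(3))
print(np.round(o['joint_vel'],3),np.round(o['position'],4)); print(robot.sign_off())
E
```

```text
time: 30.8
position: [0.5098, -0.2972, 0.1583]
orientation: [-3.115, -0.364, 0.006]
force: [-7.1, 7.8, 7.0]
width: 0.135
grip_force: 35.0
0.59 [0.455 0.392 0.104]
0.58 [0.436 0.514 0.1  ]
[ 0.001  0.002 -0.001 -0.001  0.001  0.001  0.   ] [ 0.5098 -0.2972  0.1583]
the job is handed in; nothing more can be done
None
```

The job is handed in at about 31 s: the jar was tipped to about 41° for over a second and now stands released at the centre of its mat, and the clamp is held open about 60 mm with the pointer opposite the index block to within about 1 mm by my measurements (the hand-in gave no verdict).

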